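# Load two filter cartridges and peel off a cover

### The job

Put exactly two of the four filter cartridges into the open grey box and leave the other two where they stand. Then peel the top cover off the sticky stack by its corner tab: lift that corner first while the opposite corner stays down, so that the rest of the stack stays standing where it is. Finish while still holding the cover in the gripper, roughly level in the air over the middle of the box and a hand's breadth clear above it, touching nothing else, without disturbing the bottle, jar and screwdriver.

Things in the scene. Friction and masses are not known exactly. Their poses are not given: they have to be found in the camera images.
- cartridge0_center (a point): White plastic filter cartridge (one of four alike), standing upright on the bench: round body 32 mm across and 40 mm high, above it a cap 24 across and 8 high and a grey nipple 12 across and 6 high (54 in all), 60 g. The point is the centre of the 32 mm body, 20 mm above its underside.
- cartridge1_center (a point): White plastic filter cartridge (one of four alike), standing upright on the bench: round body 32 mm across and 40 mm high, above it a cap 24 across and 8 high and a grey nipple 12 across and 6 high (54 in all), 60 g. The point is the centre of the 32 mm body, 20 mm above its underside.
- cartridge2_center (a point): White plastic filter cartridge (one of four alike), standing upright on the bench: round body 32 mm across and 40 mm high, above it a cap 24 across and 8 high and a grey nipple 12 across and 6 high (54 in all), 60 g. The point is the centre of the 32 mm body, 20 mm above its underside.
- cartridge3_center (a point): White plastic filter cartridge (one of four alike), standing upright on the bench: round body 32 mm across and 40 mm high, above it a cap 24 across and 8 high and a grey nipple 12 across and 6 high (54 in all), 60 g. The point is the centre of the 32 mm body, 20 mm above its underside.
- cartridge0: The same cartridge 0; origin at the centre of its underside.
- cartridge1: The same cartridge 1; origin at the centre of its underside.
- cartridge2: The same cartridge 2; origin at the centre of its underside.
- cartridge3: The same cartridge 3; origin at the centre of its underside.
- box_in (a point): Open grey square box, fixed to the bench, 116 x 116 mm outside, 55 mm high, walls and floor 4 thick (inside 108 x 108). The point is the centre of its inner floor, about 4 above the bench; x and y along its sides, z up.
- box: The same box; origin at the centre of its underside.
- stack: Nested white covers left under the top one: one loose block of 0.9 kg, 124 x 124 mm and 41 mm high, with a 108 x 108 core up to 60. Origin: centre of its underside. Sprung nubs in the middles of the core's four sides cling to the top cover and let go one by one (up to about 7 mm of lift at each): the tab corner peels up with 3 to 5 N while the far corner stays down; a straight lift takes 7 to 10 N, about the stack's own weight.
- cover: The top cover of the stack, loose, white plastic, about 90 g, 124 x 124 mm: a 3 mm thick panel with a 10 mm skirt pointing down all round, fitted over the stack's core. Origin at the centre of the panel's underside (60 mm above the bench at the start), z up; the tab corner is at its -x -y corner, the opposite corner at +x +y.
- cover_center (a point): Centre of the cover's panel underside (same as the cover's origin, axes as the cover's).
- cover_tab (a point): Grip tab standing up at the cover's corner that points roughly towards the robot: plate 8 mm thick, 26 mm long along the cover's diagonal, up to 37 above the panel's underside. The point is in the middle of its length and thickness, 24 mm above the panel's underside, 66 mm from the cover's centre. Axes as the cover's: the length runs along x+y, the thickness along x-y.
- cover_corner (a point): The cover's tab corner, at the level of the panel's underside, 88 mm from the centre.
- cover_far (a point): The cover's opposite corner, at the level of the panel's underside, 88 mm from the centre.
- solvent_bottle: Bystander: amber glass bottle, 56 mm across, 100 mm tall; origin at the middle of its underside. Not part of the job.
- jar: Bystander: low glass jar, 60 mm across, 75 mm tall; origin at the middle of its underside. Not part of the job.
- screwdriver: Bystander: screwdriver 180 mm long lying flat; origin at the middle of its underside. Not part of the job.
There are look-alikes about, which are no part of the job. Leave any orange look-alike of the cartridge1 alone.

How it is judged:
By the outcome, as a careful person would: the job done as asked, in the order asked, and still so for the second after the job is handed in, while the arm keeps its last pose, push and grip.
It also fails if it takes over 72 s, if anything falls off the work surface, if the arm or the gripper's body presses on something with over 40 N, if the wrist force passes 120 N, or if a joint passes its speed limit or range.

### The arm

A 6-joint arm with a two-finger parallel gripper is mounted at the origin on the work surface. World frame = base frame: x ahead of the robot, y to its left, z up, the work surface at z = 0. Lengths are in m, angles in rad, forces in N, time in s.
With the tool pointing down it reaches from about 0.275 to 0.725 m from the base axis. Payload 15.9 kg.
Tool frame: the origin (TCP) lies at the very end of the fingers, on their centre line; the grasp point (between the pads) lies 19 mm behind it (hold_point_z is the distance from the TCP to the grasp point, in m); z points along the fingers, y is the line along which they close (so a half turn about z gives the same grasp; the last joint's range is limited). The gripper opens to 85 mm and grips with 20 to 120 N. Pads are 22 mm wide; open, the fingers measure 114 mm over their backs; the gripper's body (76 mm by 85 mm) begins 54 mm behind the grasp point. The pads swing forward as they close: fully open they stand 13 mm farther back than shut.
Start: joints at [-1.182, 0.213, -0.034, 1.323, 0, 1.571], TCP at [0.19, -0.463, 0.208] pointing down, gripper open.
Joint ranges: [-2.98, 2.98], [-0.74, 1.72], [-1.14, 1.35], [-2.1, 2.04], [-1.57, 1.44], [-3.14, 3.14]. Speed limits (rad/s): [1.89, 1.89, 2.39, 2.57, 3.14, 3.14].

### API

Orientations are given as a unit quaternion [w, x, y, z].
In Python, from station import * gives the robot as it stands. The module is installed in compiled form; this text tells all that it offers.
- The arm moves only by the tool arm_command, never from a script. Its argument "targets" is a list of rows, each a list of 7 numbers: the shift along the tool's x, y, z normalised to -1 to 1, where 1 is 0.2 m, then the turn, a rotation vector about the tool's x, y, z normalised to -1 to 1, where 1 is 2 rad, then the opening, from 0 (shut) to 1 (fully open). In form: [[x, y, z, wx, wy, wz, jaw], ...]. A call has 1 to 12 rows; each row is the pose to reach, as a shift and turn from the pose commanded when the call began, along the tool's axes at that moment; what a row does not reach only later rows make up. A row lasts 1/10 s, in which the tool goes at most 50 mm and 8.59 degrees, less where a joint would pass 70% of its speed; a pose out of reach is approached as far as the arm can. A call with a number of a shift or a turn outside -1 to 1 is refused whole. A call with a gripper value outside its range is refused whole. The fingers move at their own pace and stop on an object; the grip force is fixed at half the most. Time passes only in rows, so rows that repeat a pose let the fingers close. It gives the time, the measured TCP pose, the force, the opening and the grip force at its end, in the units of the state.
- sense(): the state, without advancing time (a new reading comes with each control period).
- grab_frame(name): name is "side" or "top" or "wrist"; returns the picture (420x560x3 uint8, red, green, blue); there is no depth.
- calibration(name): a dict with "fx", "fy", "cx", "cy" (pixels), "eye" and "rotation" of the camera in the world. Camera axes: x right, y up, looking along -z (the intrinsics and any distortion apply to the point x, -y, -z); pixel columns grow to the right and rows downward; lengths in m; the calibration is good to about 2 mm. The wrist camera is an equidistant fisheye: a pixel r from the principal point sees the ray r / f radians off the axis. A picture is of the moment at which its call begins: read the wrist's pose just before it. calibration takes no time and is no camera call; for the wrist camera it gives the pose at the moment of the call.
- hand_in(): hands the job in; it is judged then, once.
The state is a dict: "time": time; "q": joint angles; "qvel": joint speeds; "joint_efforts": joint torques, N m; "position": TCP position; "tcp_rot": TCP orientation; "contact_force": force on the tool from outside, world axes, zero at the start; "torque": the same for the moment, N m; "width": finger opening in m; "gripper_force": force on a finger pad.
Only numpy, scipy, OpenCV 4.12 (cv2) and the standard library are available. Lean on these libraries where they do the work, as an engineer would, in place of code of your own. Each camera call takes 0.05 s, during which the arm holds its last target. There are 200 camera calls.

## Working session

There is one attempt and no reset: what is moved stays moved. The work goes in short steps, Python scripts to look and compute and a tool call to move; the robot and the scene stay as the last step left them, time stands still between calls to the robot, and variables do not carry over. Pictures are saved under pics/ and viewed, at most 10 in all, crops included, and the job is handed in when it is done.

Besides the shell and the picture viewer there is one more tool, called after ">>>" as name([rows], argument=value, ...), one row to a line, values as JSON. arm_command: Moves the arm, as the interface text tells. Scaled input: -1 to 1 covers 0.2 m each way for a shift and 2 rad each way for a turn. Its arguments: {"type":"object","properties":{"targets":{"type":"array","items":{"type":"array","items":{"type":"number","minimum":-1,"maximum":1}}}},"required":["targets"]}

```bash
mkdir -p pics
python3 - <<'E'
from station import *
import cv2
s=sense();print(s)
for n in("top","side"):
    f=grab_frame(n);cv2.imwrite(f"pics/{n}0.png",f[:,:,::-1]);print(n,calibration(n))
print(calibration("wrist"))
E
```

```text
{'time': 0.0, 'q': array([-1.18202956e+00,  2.13377313e-01, -3.50537994e-02,  1.32349347e+00,
        1.44062746e-05,  1.57081597e+00]), 'qvel': array([ 1.97781867e-05, -4.35259550e-04,  5.74624821e-05, -8.39036169e-04,
       -4.54889166e-04, -1.47137741e-03]), 'joint_efforts': array([ 3.08770541e-03, -6.86154413e+01,  4.87120628e+01,  1.74353085e-02,
        2.23990878e-04, -5.29348000e-06]), 'position': array([ 0.18939098, -0.4623516 ,  0.20780771]), 'tcp_rot': array([-5.54892743e-04,  9.81168704e-01,  1.93151897e-01, -1.01905549e-04]), 'contact_force': array([ 0.31039196, -0.98895943, -0.78377247]), 'torque': array([ 0.03117602, -0.03584728,  0.05063971]), 'gripper_force': 0.0, 'width': 0.08517381970009608}
top {'fx': 397.3381141348211, 'fy': 397.3381141348211, 'cx': 278.8433555245632, 'cy': 200.26921129226733, 'eye': array([0.41975578, 0.00236371, 0.87644922]), 'rotation': array([ 0.70733915,  0.05893197, -0.07998293, -0.6998579 ])}
side {'fx': 421.5276652998839, 'fy': 421.5276652998839, 'cx': 280.2130531792745, 'cy': 206.29774928011045, 'eye': array([0.52647937, 0.60789963, 0.57895536]), 'rotation': array([-0.04318905, -0.02403393,  0.43076319,  0.90111051])}
{'fx': 325.19226210127806, 'fy': 325.19226210127806, 'cx': 276.9451880511374, 'cy': 208.9915343058028, 'eye': array([ 0.26602167, -0.43128734,  0.37386131]), 'rotation': array([ 0.81958642, -0.13486848,  0.09099318, -0.5493713 ])}
```

View pics/top0.png

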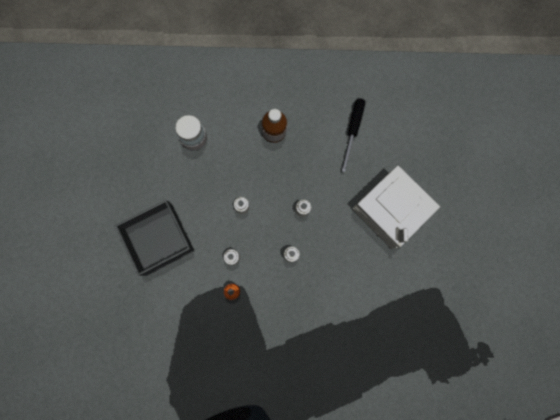

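View pics/side0.png

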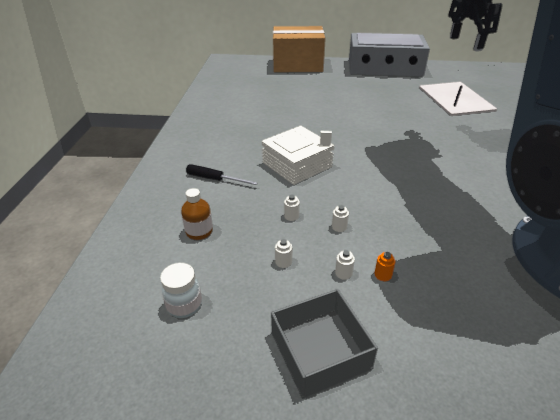

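The top view shows the box at (155,238), four cartridges at (241,205), (303,207), (231,257) and (292,254), the orange one at (232,292), and the stack at (398,205) with its tab at (401,235). The side view agrees: tab at (326,138), cartridges at (291,208), (340,218), (283,253) and (345,264).

```bash
cat > h.py <<'E'
import numpy as np, cv2
from scipy.spatial.transform import Rotation as R
def rot(q): return R.from_quat(np.r_[q[1:],q[0]])
def ray(c,u,v,fish=False):
    a=np.array([(u-c['cx'])/c['fx'],(v-c['cy'])/c['fy']])
    if fish:
        t=np.hypot(*a); d=np.array([a[0]/t*np.sin(t),-a[1]/t*np.sin(t),-np.cos(t)]) if t>0 else np.array([0,0,-1.])
    else: d=np.array([a[0],-a[1],-1.])
    return rot(c['rotation']).apply(d)
def plane(c,u,v,z,fish=False):
    d=ray(c,u,v,fish); e=np.array(c['eye']); return e+d*(z-e[2])/d[2]
def proj(c,p):
    d=rot(c['rotation']).inv().apply(np.array(p)-c['eye']); return c['cx']-c['fx']*d[0]/d[2], c['cy']+c['fy']*d[1]/d[2]
def tri(c1,p1,c2,p2):
    d1,d2=[ray(c,*p) for c,p in((c1,p1),(c2,p2))]; d1/=np.linalg.norm(d1);d2/=np.linalg.norm(d2)
    e1,e2=np.array(c1['eye']),np.array(c2['eye'])
    t=np.linalg.lstsq(np.c_[d1,-d2],e2-e1,rcond=None)[0]
    a,b=e1+t[0]*d1,e2+t[1]*d2; return (a+b)/2,np.linalg.norm(a-b)
E
python3 - <<'E'
from h import *
from station import calibration
ct=calibration("top");cs=calibration("side")
I=cv2.imread("pics/top0.png");S=cv2.imread("pics/side0.png")
hsv=cv2.cvtColor(I,cv2.COLOR_BGR2HSV)
m=((hsv[...,1]<45)&(hsv[...,2]>130)).astype(np.uint8); m[:60]=0
n,l,st,ce=cv2.connectedComponentsWithStats(m)
for i in range(1,n):
    if st[i,4]>25: print("white",st[i],ce[i].round(1),plane(ct,*(st[i,:2]+(st[i,2:4]-1)/2),.046).round(4))
cn=max(cv2.findContours(m,0,2)[0],key=cv2.contourArea)
ap=cv2.approxPolyDP(cv2.convexHull(cn),4,True)[:,0];print("cover",ap.tolist(),[plane(ct,*p,.063).round(4).tolist() for p in ap])
d=(I.max(2)<48).astype(np.uint8); d[:,205:]=0; d[:195]=0;d[280:]=0
cn=max(cv2.findContours(d,0,2)[0],key=cv2.contourArea)
r=cv2.minAreaRect(cn);print("box",r,[plane(ct,*p,.055).round(4).tolist() for p in cv2.boxPoints(r)])
big=np.hstack([cv2.resize(I[160:255,345:450],None,fx=4,fy=4,interpolation=2)[:380,:400],cv2.resize(S[120:215,255:355],None,fx=4,fy=4,interpolation=2)])
cv2.imwrite("pics/crop.png",big)
E
```

```text
white [269 109  12  12 115] [274.5 114.2] [ 0.7801 -0.0107  0.046 ]
white [176 115  25  24 472] [187.7 126.5] [0.7481 0.1791 0.046 ]
white [ 359  166   81   80 3287] [398.7 204.3] [ 0.5776 -0.28    0.046 ]
white [234 197  15  15 144] [241.  203.9] [0.5763 0.0584 0.046 ]
white [297 200  14  14 127] [303.9 206.9] [ 0.5727 -0.0745  0.046 ]
white [285 247  15  15 141] [292.1 254. ] [ 0.472  -0.0501  0.046 ]
white [224 250  15  15 148] [231.2 256.9] [0.4647 0.0761 0.046 ]
cover [[397, 166], [439, 206], [401, 245], [359, 205]] [[0.6605, -0.2744, 0.063], [0.5744, -0.3594, 0.063], [0.4915, -0.2741, 0.063], [0.5743, -0.1896, 0.063]]
box ((151.60000610351562, 237.2000274658203), (50.98234939575195, 54.56005859375), 63.43495178222656) [[0.5239, 0.3133, 0.055], [0.5763, 0.217, 0.055], [0.482, 0.1648, 0.055], [0.4321, 0.2599, 0.055]]
```

View pics/crop.png

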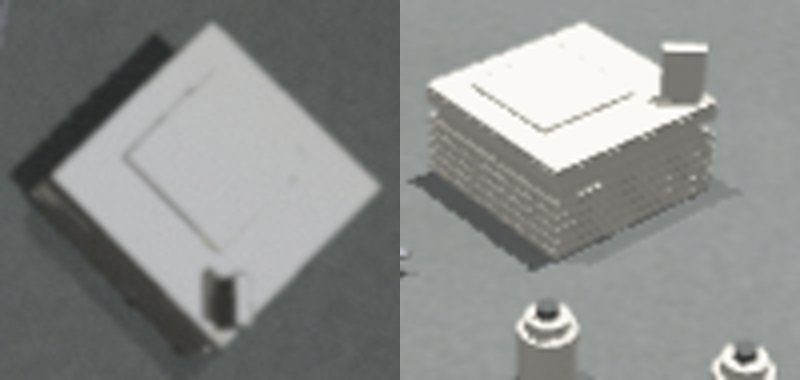

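The crop shows the tab plate standing at the near corner, with its length along the cover's diagonal (about world x) and its thickness along y. Next I cross-check against the side view.

```bash
cat >> h.py <<'E'
def goal(p,ang,cur=None):
    """normalised row to TCP p, tool down with its y at world angle ang"""
    from station import sense
    s=sense(); R0=rot(s['tcp_rot']); p0=s['position']
    y=np.array([np.cos(ang),np.sin(ang),0]); z=np.array([0,0,-1.]); G=R.from_matrix(np.c_[np.cross(y,z),y,z])
    print("t",round(s['time'],2),"p",p0.round(4),"w",round(s['width'],4),"F",s['contact_force'].round(1),"q6",s['q'][5].round(2))
    print("row",(R0.inv().apply(np.array(p)-p0)/.2).round(3),((R0.inv()*G).as_rotvec()/2).round(3))
E
python3 - <<'E'
from h import *
from station import calibration
ct=calibration("top");cs=calibration("side")
for a,b in(((304,207.5),(292,197.5)),((292.5,254),(341.7,208)),((241.2,204.5),(283.5,242)),((231.5,257),(346.5,254))): 
    p,e=tri(ct,a,cs,b);print("nipple",p.round(4),round(e,4))
S=cv2.imread("pics/side0.png")
w=(S.min(2)>150).astype(np.uint8);w[:,355:]=0;w[:120]=0;w[200:]=0
# tab top in side crop: edges x 663..708, y 45 ; top crop tab top centre
print("tab",tri(ct,(345+236/4,160+299/4),cs,(255+685/4,120+46/4)))
print("tab top pred",proj(ct,(.509,-.274,.097)),proj(cs,(.509,-.274,.097)))
d=(S.max(2)<75).astype(np.uint8);d[:280]=0;d[400:]=0;d[:,:262]=0;d[:,380:]=0
d=cv2.morphologyEx(d,cv2.MORPH_CLOSE,np.ones((5,5)))
cn=max(cv2.findContours(d,0,2)[0],key=cv2.contourArea);h=cv2.convexHull(cn)
ap=cv2.approxPolyDP(h,4,True)[:,0]
for p in ap: print("boxside",p,plane(cs,*map(float,p),.055).round(4),plane(cs,*map(float,p),0).round(4))
I=cv2.imread("pics/top0.png");d=(I.max(2)<60).astype(np.uint8); d[:,205:]=0; d[:190]=0;d[280:]=0;d[:,:100]=0
d=cv2.morphologyEx(d,cv2.MORPH_CLOSE,np.ones((3,3)));cn=max(cv2.findContours(d,0,2)[0],key=cv2.contourArea)
ap=cv2.approxPolyDP(cv2.convexHull(cn),4,True)[:,0]
for p in ap: print("boxtop",p,plane(ct,*map(float,p),.055).round(4),plane(ct,*map(float,p),0).round(4))
goal((.573,-.073,.15),0)
E
```

```text
nipple [ 0.5715 -0.0754  0.0496] 0.0032
nipple [ 0.472  -0.0509  0.0495] 0.0003
nipple [0.5764 0.0576 0.0498] 0.0037
nipple [0.465  0.0749 0.0475] 0.0008
tab (array([ 0.40558915, -0.19016735,  0.19511948]), np.float64(0.19912366184748698))
tab top pred (np.float64(406.187790955991), np.float64(234.7195291893724)) (np.float64(326.15567841919517), np.float64(131.2545194024316))
boxside [336 291] [0.4847 0.1662 0.055 ] [0.4803 0.1199 0.    ]
boxside [376 349] [0.4297 0.2645 0.055 ] [0.4195 0.2285 0.    ]
boxside [372 368] [0.4372 0.2939 0.055 ] [0.4278 0.261  0.    ]
boxside [302 398] [0.5281 0.3438 0.055 ] [0.5283 0.3161 0.    ]
boxside [271 333] [0.5782 0.2526 0.055 ] [0.5837 0.2153 0.    ]
boxside [271 315] [0.5819 0.2215 0.055 ] [0.5877 0.1809 0.    ]
boxtop [168 201] [0.579  0.2102 0.055 ] [0.5896 0.2241 0.    ]
boxtop [193 250] [0.4776 0.1532 0.055 ] [0.4815 0.1633 0.    ]
boxtop [140 275] [0.4266 0.2567 0.055 ] [0.427  0.2737 0.    ]
boxtop [117 226] [0.5252 0.3109 0.055 ] [0.5322 0.3316 0.    ]
t 0.1 p [ 0.1894 -0.4624  0.2079] w 0.0856 F [-0.3 -0.4 -1.3] q6 1.57
row [ 2.513 -1.074  0.29 ] [-0.    -0.    -0.591]
```

>>> arm_command([
  [1, -0.43, 0.1, 0, 0, 0, 1],
  [1, -0.43, 0.1, 0, 0, 0, 1],
  [1, -0.43, 0.1, 0, 0, 0, 1],
  [1, -0.43, 0.1, 0, 0, 0, 1],
  [1, -0.43, 0.1, 0, 0, 0, 1],
])

```text
time: 0.6
position: [0.3438, -0.3043, 0.1878]
tcp_rot: [-0.001, 0.981, 0.195, 0.0]
contact_force: [-0.9, -1.4, 1.0]
width: 0.0857
gripper_force: 0.0
```

>>> arm_command([
  [1, -0.43, 0.1, 0, 0, 0, 1],
  [1, -0.43, 0.1, 0, 0, 0, 1],
  [1, -0.43, 0.1, 0, 0, 0, 1],
  [1, -0.43, 0.1, 0, 0, 0, 1],
  [1, -0.43, 0.1, 0, 0, 0, 1],
])

```text
time: 1.1
position: [0.4964, -0.1486, 0.1674]
tcp_rot: [-0.0, 0.981, 0.195, -0.0]
contact_force: [-0.5, -0.4, -0.5]
width: 0.0852
gripper_force: 0.0
```

>>> arm_command([
  [0.51, -0.21, 0.09, 0, 0, -0.59, 1],
  [0.51, -0.21, 0.09, 0, 0, -0.59, 1],
  [0.51, -0.21, 0.09, 0, 0, -0.59, 1],
  [0.51, -0.21, 0.09, 0, 0, -0.59, 1],
  [0.51, -0.21, 0.09, 0, 0, -0.59, 1],
  [0.51, -0.21, 0.09, 0, 0, -0.59, 1],
  [0.51, -0.21, 0.09, 0, 0, -0.59, 1],
  [0.51, -0.21, 0.09, 0, 0, -0.59, 1],
  [0.51, -0.21, 0.09, 0, 0, -0.59, 1],
  [0.51, -0.21, 0.09, 0, 0, -0.59, 1],
  [0.51, -0.21, 0.09, 0, 0, -0.59, 1],
])

```text
time: 2.2
position: [0.5729, -0.0743, 0.1502]
tcp_rot: [-0.0, 0.709, 0.705, -0.0]
contact_force: [0.1, 0.1, -0.5]
width: 0.0855
gripper_force: 0.0
```

Run:
```python
from h import *
from station import *
goal((.572,-.075,.015),0)
c=calibration("wrist");f=grab_frame("wrist");cv2.imwrite("pics/w1.png",f[:,:,::-1])
print(c)
```

```text
t 2.2 p [ 0.5729 -0.0743  0.1502] w 0.0855 F [ 0.1  0.1 -0.5] q6 1.45
row [-0.003 -0.004  0.676] [-0.    -0.    -0.003]
{'fx': 325.19226210127806, 'fy': 325.19226210127806, 'cx': 276.9451880511374, 'cy': 208.9915343058028, 'eye': array([0.57342313, 0.00820387, 0.31617407]), 'rotation': array([ 9.86686701e-01, -1.62617634e-01,  5.72534007e-04, -2.12852106e-03])}
```

View pics/w1.png

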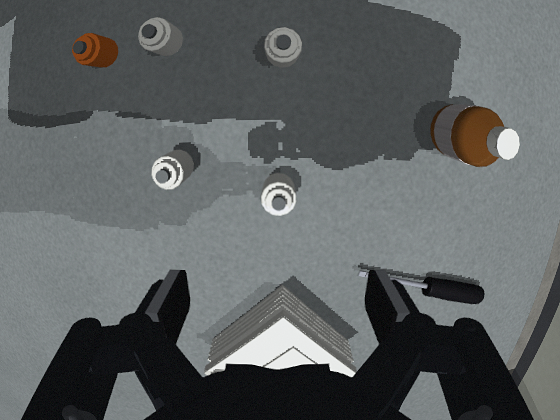

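The wrist view shows cartridge B centred between the fingers with its nipple at (279,203), and A's nipple at (283,43).

Run:
```python
from h import *
c={'fx':325.192,'fy':325.192,'cx':276.945,'cy':208.99,'eye':np.array([0.57342313,0.00820387,0.31617407]),'rotation':np.array([0.986686701,-0.162617634,5.72534e-04,-2.12852e-03])}
for n,u,v in(("B",279,203),("A",283,43),("C",164,175),("D",148,34)): print(n,plane(c,u,v,.054,True).round(4))
```

```text
B [ 0.5747 -0.0753  0.054 ]
A [0.5783 0.0569 0.054 ]
C [ 0.476  -0.0494  0.054 ]
D [0.4669 0.0727 0.054 ]
```

>>> arm_command([
  [0, 0, 0.25, 0, 0, 0, 1],
  [0, 0, 0.45, 0, 0, 0, 1],
  [0, 0, 0.6, 0, 0, 0, 1],
  [0, 0, 0.69, 0, 0, 0, 1],
  [0, 0, 0.69, 0, 0, 0, 1],
  [0, 0, 0.69, 0, 0, 0, 0],
  [0, 0, 0.69, 0, 0, 0, 0],
  [0, 0, 0.69, 0, 0, 0, 0],
  [0, 0, 0.69, 0, 0, 0, 0],
  [0, 0, 0.69, 0, 0, 0, 0],
  [0, 0, 0.69, 0, 0, 0, 0],
  [0, 0, 0.69, 0, 0, 0, 0],
])

```text
time: 3.45
position: [0.5737, -0.0744, 0.0135]
tcp_rot: [0.001, 0.708, 0.706, 0.001]
contact_force: [-1.2, -0.7, 10.8]
width: 0.0277
gripper_force: 58.4
```

>>> arm_command([
  [0, 0, -0.15, 0, 0, 0, 0],
  [0, 0, -0.35, 0, 0, 0, 0],
  [0, 0, -0.6, 0, 0, 0, 0],
  [0, 0, -0.7, 0, 0, 0, 0],
  [0, 0, -0.7, 0, 0, 0, 0],
])

```text
time: 3.95
position: [0.5749, -0.0746, 0.1561]
tcp_rot: [0.002, 0.708, 0.706, 0.002]
contact_force: [-0.5, 0.3, -2.0]
width: 0.0278
gripper_force: 59.2
```

Run:
```python
from h import *
import numpy as np
bc=np.array([.5045,.240]); d=np.array([-np.sin(.51),np.cos(.51)])
for s in(.025,-.025): print((bc+s*d).round(4)); goal((*(bc+s*d),.15),.51)
```

```text
[0.4923 0.2618]
t 3.95 p [ 0.5749 -0.0746  0.1561] w 0.0278 F [-0.5  0.3 -2. ] q6 1.44
row [ 1.681 -0.416  0.027] [ 0.003  0.001 -0.256]
[0.5167 0.2182]
t 3.95 p [ 0.5749 -0.0746  0.1561] w 0.0278 F [-0.5  0.3 -2. ] q6 1.44
row [ 1.463 -0.294  0.028] [ 0.003  0.001 -0.256]
```

>>> arm_command([
  [0.84, -0.2, 0, 0, 0, 0, 0],
  [0.84, -0.2, 0, 0, 0, 0, 0],
  [0.84, -0.2, 0, 0, 0, 0, 0],
  [0.84, -0.2, 0, 0, 0, 0, 0],
])

```text
time: 4.35
position: [0.5316, 0.0968, 0.1514]
tcp_rot: [-0.001, 0.707, 0.707, -0.0]
contact_force: [0.8, 0.4, -0.6]
width: 0.0275
gripper_force: 59.2
```

>>> arm_command([
  [0.84, -0.21, 0, 0, 0, -0.255, 0],
  [0.84, -0.21, 0, 0, 0, -0.255, 0],
  [0.84, -0.21, 0, 0, 0, -0.255, 0],
  [0.84, -0.21, 0, 0, 0, -0.255, 0],
  [0.84, -0.21, 0, 0, 0, -0.255, 0],
  [0.84, -0.21, 0, 0, 0, -0.255, 0],
  [0.84, -0.21, 0, 0, 0, -0.255, 0],
])

```text
time: 5.05
position: [0.4916, 0.2609, 0.1518]
tcp_rot: [-0.0, 0.507, 0.862, -0.0]
contact_force: [0.3, 0.8, -0.3]
width: 0.0273
gripper_force: 59.3
```

Run:
```python
from h import *
from station import *
goal((.4923,.2618,.020),.51)
a=grab_frame("wrist")[:,:,::-1];b=grab_frame("side")[:,:,::-1];cv2.imwrite("pics/w2.png",np.hstack([a[:,80:480],b[:,160:560]]))
```

```text
t 5.05 p [0.4916 0.2609 0.1518] w 0.0273 F [ 0.3  0.8 -0.3] q6 1.55
row [0.003 0.006 0.659] [-0.     0.    -0.002]
```

View pics/w2.png

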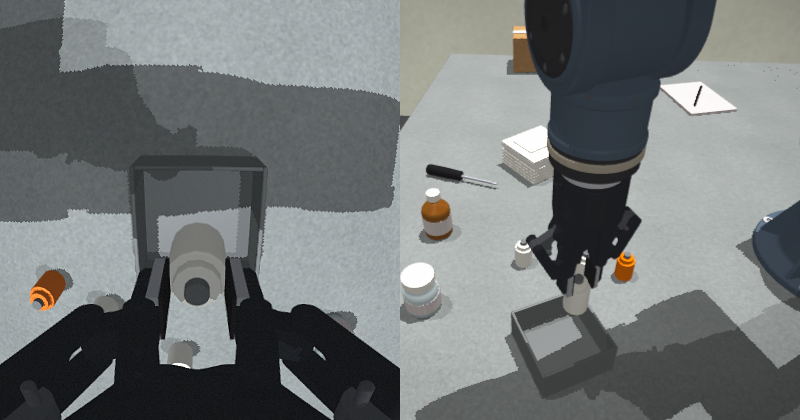

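The cartridge is held upright over the box. Its underside is at about (337,312) in the full side image, so I check how far that hangs below the TCP.

Run:
```python
from h import *
from station import *
cs=calibration("side")
for z in(.1,.12,.13,.14,.15,.17,.19): print(z,np.round(proj(cs,(.4916,.2609,z)),1))
```

```text
0.1 [333.7 323.8]
0.12 [334.8 314.6]
0.13 [335.4 309.8]
0.14 [335.9 305. ]
0.15 [336.6 300. ]
0.17 [337.8 289.7]
0.19 [339.1 278.9]
```

>>> arm_command([
  [0, 0, 0.25, 0, 0, 0, 0],
  [0, 0, 0.45, 0, 0, 0, 0],
  [0, 0, 0.55, 0, 0, 0, 0],
  [0, 0, 0.6, 0, 0, 0, 0],
  [0, 0, 0.63, 0, 0, 0, 0],
  [0, 0, 0.65, 0, 0, 0, 0],
  [0, 0, 0.65, 0, 0, 0, 0],
])

```text
time: 5.85
position: [0.4921, 0.2619, 0.0228]
tcp_rot: [0.0, 0.507, 0.862, 0.0]
contact_force: [-1.1, 0.3, -0.8]
width: 0.0274
gripper_force: 59.3
```

>>> arm_command([
  [0, 0, 0, 0, 0, 0, 0.6],
  [0, 0, 0, 0, 0, 0, 0.6],
  [0, 0, 0, 0, 0, 0, 0.6],
  [0, 0, 0, 0, 0, 0, 0.6],
  [0, 0, -0.1, 0, 0, 0, 0.6],
  [0, 0, -0.3, 0, 0, 0, 0.6],
  [0, 0, -0.5, 0, 0, 0, 0.6],
  [0, 0, -0.65, 0, 0, 0, 0.6],
  [0, 0, -0.65, 0, 0, 0, 0.6],
])

```text
time: 6.75
position: [0.4935, 0.2629, 0.1566]
tcp_rot: [0.002, 0.507, 0.862, 0.003]
contact_force: [-0.8, 0.2, 0.3]
width: 0.0512
gripper_force: 0.0
```

Run:
```python
from h import *
from station import *
goal((.577,.0575,.15),0)
a=grab_frame("wrist")[:,:,::-1];b=grab_frame("side")[:,:,::-1];cv2.imwrite("pics/w3.png",np.hstack([a[:,80:480],b[:,160:560]]))
```

```text
t 6.75 p [0.4935 0.2629 0.1566] w 0.0512 F [-0.8  0.2  0.3] q6 1.55
row [-1.1   -0.135  0.032] [ 0.003 -0.001  0.254]
```

View pics/w3.png

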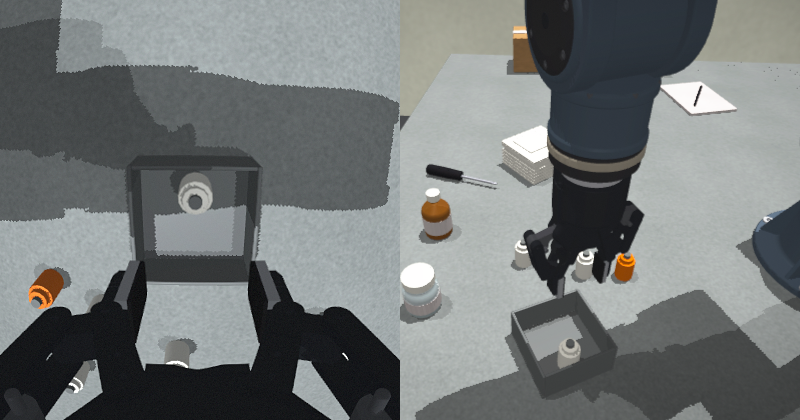

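The first cartridge stands upright in the box, at (197,195) in the wrist view. Now for cartridge A.

>>> arm_command([
  [-0.55, -0.07, 0, 0, 0, 0, 1],
  [-0.55, -0.07, 0, 0, 0, 0, 1],
  [-0.55, -0.07, 0, 0, 0, 0, 1],
])

```text
time: 7.15
position: [0.5333, 0.155, 0.1508]
tcp_rot: [-0.0, 0.508, 0.861, -0.001]
contact_force: [-0.7, 0.9, -0.2]
width: 0.0851
gripper_force: 0.0
```

>>> arm_command([
  [-0.55, -0.06, 0, 0, 0, 0.255, 1],
  [-0.55, -0.06, 0, 0, 0, 0.255, 1],
  [-0.55, -0.06, 0, 0, 0, 0.255, 1],
  [-0.55, -0.06, 0, 0, 0, 0.255, 1],
  [-0.55, -0.06, 0, 0, 0, 0.255, 1],
  [-0.55, -0.06, 0, 0, 0, 0.255, 1],
])

```text
time: 7.75
position: [0.5754, 0.0573, 0.1515]
tcp_rot: [-0.0, 0.707, 0.707, -0.0]
contact_force: [-0.1, -0.4, -0.2]
width: 0.0853
gripper_force: 0.0
```

Run:
```python
from h import *
goal((.577,.0575,.016),0)
```

```text
t 7.75 p [0.5754 0.0573 0.1515] w 0.0853 F [-0.1 -0.4 -0.2] q6 1.67
row [0.001 0.009 0.677] [-0.001  0.     0.   ]
```

>>> arm_command([
  [0, 0.005, 0.25, 0, 0, 0, 1],
  [0, 0.005, 0.45, 0, 0, 0, 1],
  [0, 0.005, 0.6, 0, 0, 0, 1],
  [0, 0.005, 0.68, 0, 0, 0, 1],
  [0, 0.005, 0.68, 0, 0, 0, 1],
  [0, 0.005, 0.68, 0, 0, 0, 0],
  [0, 0.005, 0.68, 0, 0, 0, 0],
  [0, 0.005, 0.68, 0, 0, 0, 0],
  [0, 0.005, 0.68, 0, 0, 0, 0],
  [0, 0.005, 0.68, 0, 0, 0, 0],
  [0, 0.005, 0.68, 0, 0, 0, 0],
  [0, 0.005, 0.68, 0, 0, 0, 0],
])

```text
time: 8.95
position: [0.5776, 0.057, 0.0173]
tcp_rot: [0.001, 0.708, 0.706, 0.001]
contact_force: [-1.1, -0.4, 9.1]
width: 0.0205
gripper_force: 59.1
```

>>> arm_command([
  [0, 0, -0.15, 0, 0, 0, 0],
  [0, 0, -0.35, 0, 0, 0, 0],
  [0, 0, -0.6, 0, 0, 0, 0],
  [0, 0, -0.7, 0, 0, 0, 0],
  [0, 0, -0.7, 0, 0, 0, 0],
  [0, 0, -0.7, 0, 0, 0, 0],
])

```text
time: 9.55
position: [0.5769, 0.0569, 0.1561]
tcp_rot: [0.0, 0.708, 0.706, 0.0]
contact_force: [-0.5, -1.2, -1.3]
width: 0.0205
gripper_force: 59.0
```

Run:
```python
from h import *
goal((.5167,.2182,.155),.51)
```

```text
t 9.55 p [0.5769 0.0569 0.1561] w 0.0205 F [-0.5 -1.2 -1.3] q6 1.67
row [ 0.806 -0.303  0.005] [ 0.     0.    -0.256]
```

>>> arm_command([
  [0.81, -0.3, 0, 0, 0, -0.255, 0],
  [0.81, -0.3, 0, 0, 0, -0.255, 0],
  [0.81, -0.3, 0, 0, 0, -0.255, 0],
  [0.81, -0.3, 0, 0, 0, -0.255, 0],
  [0.81, -0.3, 0, 0, 0, -0.255, 0],
  [0.81, -0.3, 0, 0, 0, -0.255, 0],
  [0.81, -0.3, 0, 0, 0, -0.255, 0],
])

```text
time: 10.25
position: [0.5171, 0.2181, 0.1555]
tcp_rot: [-0.0, 0.507, 0.862, -0.001]
contact_force: [0.0, 0.2, -1.2]
width: 0.0205
gripper_force: 59.1
```

Run:
```python
from h import *
from station import *
goal((.5167,.2182,.024),.51)
a=grab_frame("wrist")[:,:,::-1];b=grab_frame("side")[:,:,::-1];cv2.imwrite("pics/w4.png",np.hstack([a[:,80:480],b[:,160:560]]))
```

```text
t 10.25 p [0.5171 0.2181 0.1555] w 0.0205 F [ 0.   0.2 -1.2] q6 1.46
row [ 0.001 -0.001  0.657] [-0.001  0.    -0.002]
```

View pics/w4.png

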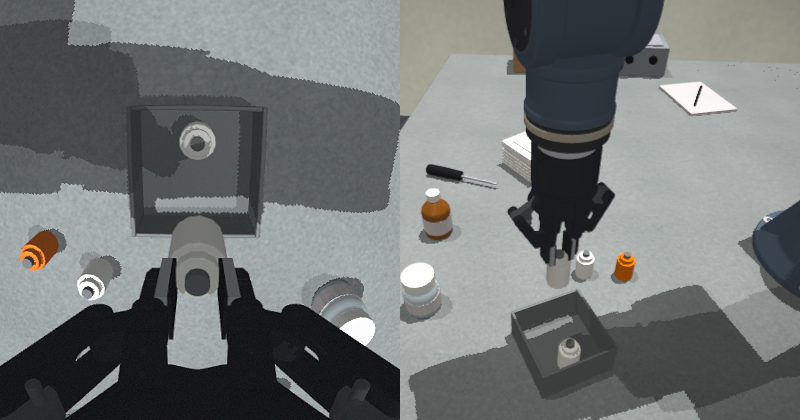

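The second cartridge hangs upright, held by its cap, over the free half of the box.

>>> arm_command([
  [0, 0, 0.25, 0, 0, 0, 0],
  [0, 0, 0.45, 0, 0, 0, 0],
  [0, 0, 0.55, 0, 0, 0, 0],
  [0, 0, 0.6, 0, 0, 0, 0],
  [0, 0, 0.63, 0, 0, 0, 0],
  [0, 0, 0.66, 0, 0, 0, 0],
  [0, 0, 0.66, 0, 0, 0, 0],
])

```text
time: 11.05
position: [0.5176, 0.219, 0.0245]
tcp_rot: [0.0, 0.507, 0.862, 0.0]
contact_force: [0.2, 1.4, -0.2]
width: 0.0209
gripper_force: 59.2
```

>>> arm_command([
  [0, 0, 0, 0, 0, 0, 0.6],
  [0, 0, 0, 0, 0, 0, 0.6],
  [0, 0, 0, 0, 0, 0, 0.6],
  [0, 0, 0, 0, 0, 0, 0.6],
  [0, 0, -0.1, 0, 0, 0, 0.6],
  [0, 0, -0.3, 0, 0, 0, 0.6],
  [0, 0, -0.5, 0, 0, 0, 0.6],
  [0, 0, -0.65, 0, 0, 0, 0.6],
  [0, 0, -0.7, 0, 0, 0, 0.6],
  [0, 0, -0.7, 0, 0, 0, 0.6],
])

```text
time: 12.05
position: [0.518, 0.2194, 0.1656]
tcp_rot: [0.001, 0.507, 0.862, 0.001]
contact_force: [0.6, 0.5, -0.0]
width: 0.0513
gripper_force: 0.0
```

Run:
```python
from h import *
from station import *
goal((.509,-.274,.18),-np.pi/2)
goal((.509,-.274,.18),np.pi/2)
a=grab_frame("wrist")[:,:,::-1];cv2.imwrite("pics/w5.png",a)
```

```text
t 12.05 p [0.518  0.2194 0.1656] w 0.0513 F [ 0.6  0.5 -0. ] q6 1.46
row [-2.134 -1.239 -0.075] [ 1.000e-03 -1.000e-03  1.039e+00]
t 12.05 p [0.518  0.2194 0.1656] w 0.0513 F [ 0.6  0.5 -0. ] q6 1.46
row [-2.134 -1.239 -0.075] [ 0.001  0.001 -0.531]
```

View pics/w5.png

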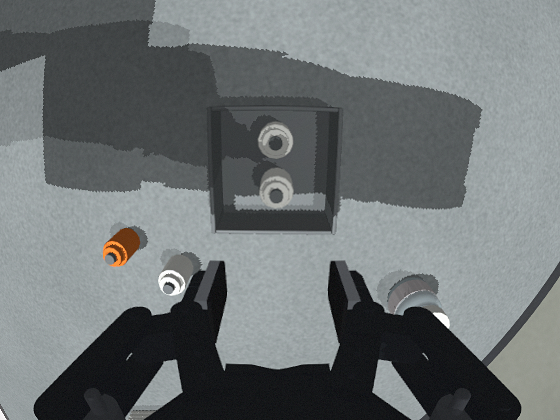

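Both cartridges stand upright in the box, at (275,143) and (275,195). Now the arm moves to above the tab.

>>> arm_command([
  [-0.71, -0.41, -0.03, 0, 0, 0, 0.6],
  [-0.71, -0.41, -0.03, 0, 0, 0, 0.6],
  [-0.71, -0.41, -0.03, 0, 0, 0, 0.6],
  [-0.71, -0.41, -0.03, 0, 0, 0, 0.6],
])

```text
time: 12.5
position: [0.5135, 0.0513, 0.1688]
tcp_rot: [-0.001, 0.508, 0.861, -0.001]
contact_force: [0.5, 0.6, 0.1]
width: 0.0513
gripper_force: 0.0
```

>>> arm_command([
  [-0.71, -0.41, -0.03, 0, 0, 0, 0.6],
  [-0.71, -0.41, -0.03, 0, 0, 0, 0.6],
  [-0.71, -0.41, -0.03, 0, 0, 0, 0.6],
  [-0.71, -0.41, -0.03, 0, 0, 0, 0.6],
])

```text
time: 12.9
position: [0.5111, -0.1124, 0.1748]
tcp_rot: [-0.001, 0.508, 0.861, -0.001]
contact_force: [0.2, 0.4, 0.9]
width: 0.051
gripper_force: 0.0
```

>>> arm_command([
  [-0.71, -0.41, -0.03, 0, 0, -0.53, 0.6],
  [-0.71, -0.41, -0.03, 0, 0, -0.53, 0.6],
  [-0.71, -0.41, -0.03, 0, 0, -0.53, 0.6],
  [-0.71, -0.41, -0.03, 0, 0, -0.53, 0.6],
  [-0.71, -0.41, -0.03, 0, 0, -0.53, 0.6],
  [-0.71, -0.41, -0.03, 0, 0, -0.53, 0.6],
  [-0.71, -0.41, -0.03, 0, 0, -0.53, 0.6],
  [-0.71, -0.41, -0.03, 0, 0, -0.53, 0.6],
  [-0.71, -0.41, -0.03, 0, 0, -0.53, 0.6],
  [-0.71, -0.41, -0.03, 0, 0, -0.53, 0.6],
])

```text
time: 13.9
position: [0.5094, -0.2722, 0.1813]
tcp_rot: [-0.001, 0.002, 1.0, 0.0]
contact_force: [-0.7, 0.3, -0.0]
width: 0.0511
gripper_force: 0.0
```

Run:
```python
from h import *
from station import *
goal((.509,-.274,.14),np.pi/2)
c=calibration("wrist");print({k:np.round(v,4).tolist() for k,v in c.items()})
a=grab_frame("wrist")[:,:,::-1];cv2.imwrite("pics/w6.png",a)
```

```text
t 13.9 p [ 0.5094 -0.2722  0.1813] w 0.0511 F [-0.7  0.3 -0. ] q6 -0.49
row [ 0.002 -0.009  0.207] [ 0.    -0.001 -0.002]
{'fx': 325.1923, 'fy': 325.1923, 'cx': 276.9452, 'cy': 208.9915, 'eye': [0.4271, -0.2721, 0.3474], 'rotation': [0.699, -0.1144, -0.1145, 0.6966]}
```

View pics/w6.png

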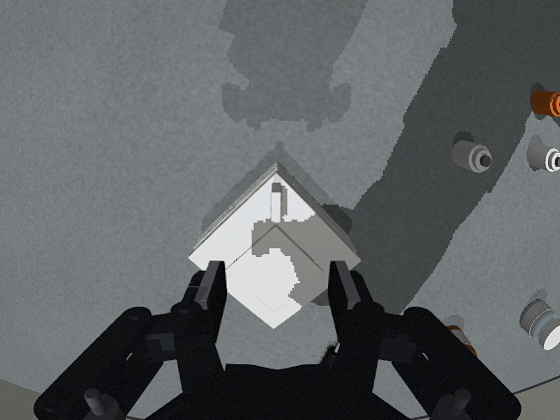

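The tab's top edge is the bright strip centred at about (276.5,207), and the cover's near corner is at (277,163).

Run:
```python
from h import *
c={'fx':325.1923,'fy':325.1923,'cx':276.9452,'cy':208.9915,'eye':np.array([0.4271,-0.2721,0.3474]),'rotation':np.array([0.699,-0.1144,-0.1145,0.6966])}
I=cv2.imread("pics/w6.png")[175:230,262:294]
print((I[::3,::2].max(2)))
for n,u,v,z in(("tabA",276.5,193,.097),("tabB",276.5,222,.097),("corner",277,164,.063),("far",274,328,.063)): print(n,plane(c,u,v,z,True).round(4))
```

```text
[[141 141 134 163 165 132 192 208 174  83  92  90  86  88  96 104]
 [129 143 190 122 178 231 203 204 202 204 119  90  96  86  87  86]
 [174 154 130 223 230 232 196 210 208 206 222 192  78  92  85  87]
 [102 193 231 229 233 112 101 100 102 120 226 232 229 118  82  90]
 [229 229 228 228 233 117 102 104 105  91 123 132 234 232 190  77]
 [228 227 228 228 233  97 103 104 103  89 123 136 129 230 228 229]
 [227 228 227 228 211 225 227 227 228 186 119 139 131 231 225 226]
 [227 226 227 228 211 224 228 227 226 180 120 134 133 231 227 226]
 [227 228 227 227 211 224 229 227 228 173 120 137 130 232 228 227]
 [226 227 227 227 212 224 228 227 228 180 135 135 128 230 227 227]
 [226 227 228 227 212 226 228 227 226 173 135 135 129 231 227 227]
 [227 227 227 227 192 227 226 226 227 166 135 135 128 231 227 227]
 [226 227 226 227 192 228 226 225 226 169 134 134 129 231 227 227]
 [226 227 227 227 204 226 226 225 227 160 134 173 124 230 226 226]
 [226 227 229 231 185 226 226 225 226 163 203 231 226 226 227 227]
 [186 232 128 134 127 232 228 226 228 163 133 201 231 230 233 126]
 [133 132 132 135 135 135 131 131 131 133 134 133 134 132 133 136]
 [134 135 134 134 135 114  98  97 107 125 136 133 136 136 134 135]
 [135 134 135 136  91 127 135 138 121  92 120 135 134 134 132 135]]
tabA [ 0.498  -0.2725  0.097 ]
tabB [ 0.5228 -0.2726  0.097 ]
corner [ 0.4808 -0.272   0.063 ]
far [ 0.6623 -0.276   0.063 ]
```

>>> arm_command([
  [0.005, 0, 0.2, 0, 0, 0, 0.6],
  [0.005, 0, 0.35, 0, 0, 0, 0.6],
  [0.005, 0, 0.45, 0, 0, 0, 0.6],
  [0.005, 0, 0.52, 0, 0, 0, 0.6],
  [0.005, 0, 0.56, 0, 0, 0, 0.6],
  [0.005, 0, 0.56, 0, 0, 0, 0.6],
])

```text
time: 14.55
position: [0.508, -0.2724, 0.0694]
tcp_rot: [-0.001, 0.002, 1.0, 0.0]
contact_force: [0.4, 0.5, 1.3]
width: 0.0515
gripper_force: 0.0
```

>>> arm_command([
  [0, 0, 0, 0, 0, 0, 0],
  [0, 0, 0, 0, 0, 0, 0],
  [0, 0, 0, 0, 0, 0, 0],
  [0, 0, 0, 0, 0, 0, 0],
  [0, 0, 0, 0, 0, 0, 0],
  [0, 0, 0, 0, 0, 0, 0],
  [0, 0, 0, 0, 0, 0, 0],
])

```text
time: 15.25
position: [0.509, -0.2731, 0.0712]
tcp_rot: [0.001, 0.001, 1.0, -0.0]
contact_force: [-0.4, -0.2, 5.3]
width: 0.0046
gripper_force: 58.9
```

Run:
```python
from h import *
from station import *
goal((.51,-.272,.07),np.pi/2)
s=sense();R0=rot(s['tcp_rot']);p0=s['position']
P=np.array([.576+.088,-.276,.060])
for a in(.03,.06,.09,.12,.15,.18,.22,.26):
    Q=R.from_rotvec([0,a,0]); p=P+Q.apply(p0-P)
    print(a,(R0.inv().apply(p-p0)/.2).round(3),((R0.inv()*Q*R0).as_rotvec()/2).round(3))
```

```text
t 15.25 p [ 0.509  -0.2731  0.0712] w 0.0046 F [-0.4 -0.2  5.3] q6 -0.49
row [-0.005  0.006  0.006] [-0.     0.001 -0.001]
0.03 [-0.002 -0.    -0.023] [ 0.     0.015 -0.   ]
0.06 [-0.005 -0.    -0.046] [ 0.    0.03 -0.  ]
0.09 [-0.008 -0.    -0.069] [ 0.     0.045 -0.   ]
0.12 [-0.012 -0.    -0.092] [ 0.    0.06 -0.  ]
0.15 [-0.017 -0.    -0.115] [ 0.     0.075 -0.   ]
0.18 [-0.023 -0.    -0.138] [ 0.    0.09 -0.  ]
0.22 [-0.031 -0.    -0.168] [ 0.    0.11 -0.  ]
0.26 [-0.041 -0.    -0.197] [ 0.    0.13 -0.  ]
```

>>> arm_command([
  [-0.001, 0, -0.012, 0, 0.008, 0, 0],
  [-0.002, 0, -0.023, 0, 0.015, 0, 0],
  [-0.004, 0, -0.034, 0, 0.023, 0, 0],
  [-0.005, 0, -0.046, 0, 0.031, 0, 0],
  [-0.006, 0, -0.057, 0, 0.038, 0, 0],
  [-0.008, 0, -0.069, 0, 0.047, 0, 0],
  [-0.01, 0, -0.08, 0, 0.055, 0, 0],
  [-0.012, 0, -0.092, 0, 0.062, 0, 0],
  [-0.015, 0, -0.104, 0, 0.07, 0, 0],
  [-0.017, 0, -0.115, 0, 0.078, 0, 0],
  [-0.017, 0, -0.115, 0, 0.078, 0, 0],
])

```text
time: 16.35
position: [0.5123, -0.2728, 0.0933]
tcp_rot: [-0.078, 0.001, 0.997, 0.0]
contact_force: [0.4, -1.6, -2.5]
width: 0.0049
gripper_force: 59.2
```

Run:
```python
from h import *
from station import *
goal((.51,-.272,.07),np.pi/2)
b=grab_frame("side")[:,:,::-1];a=grab_frame("top")[:,:,::-1]
cv2.imwrite("pics/peel.png",np.hstack([cv2.resize(a[150:260,340:450],(400,400),interpolation=2),cv2.resize(b[100:200,240:340],(400,400),interpolation=2)]))
```

```text
t 16.35 p [ 0.5123 -0.2728  0.0933] w 0.0049 F [ 0.4 -1.6 -2.5] q6 -0.44
row [-0.007  0.004  0.117] [ 0.    -0.078 -0.001]
```

View pics/peel.png

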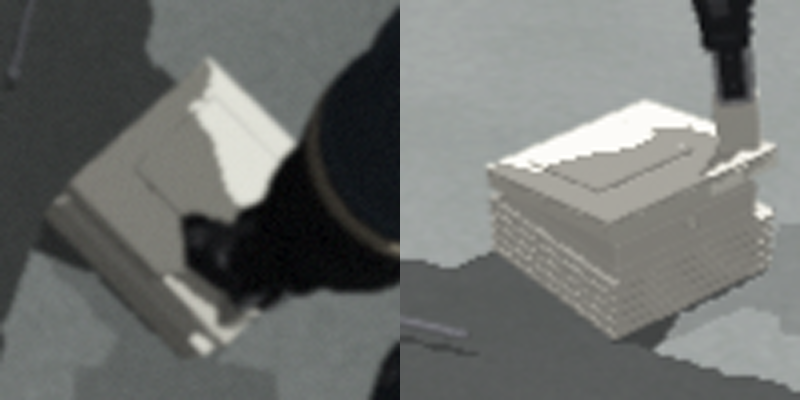

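The peel picture shows the tab corner raised, the far corner still down and the stack in place. I peel a little further, then lift.

>>> arm_command([
  [-0.002, 0, -0.012, 0, 0.008, 0, 0],
  [-0.003, 0, -0.023, 0, 0.015, 0, 0],
  [-0.004, 0, -0.034, 0, 0.023, 0, 0],
  [-0.005, 0, -0.046, 0, 0.031, 0, 0],
  [-0.006, 0, -0.057, 0, 0.038, 0, 0],
  [-0.008, 0, -0.069, 0, 0.047, 0, 0],
  [-0.008, 0, -0.069, 0, 0.047, 0, 0],
])

```text
time: 17.15
position: [0.5161, -0.2727, 0.1065]
tcp_rot: [-0.125, 0.001, 0.992, 0.0]
contact_force: [1.4, -3.0, -3.9]
width: 0.0044
gripper_force: 59.3
```

>>> arm_command([
  [0.005, 0, -0.02, 0, 0, 0, 0],
  [0.01, 0, -0.04, 0, 0, 0, 0],
  [0.02, 0, -0.08, 0, 0, 0, 0],
  [0.035, 0, -0.14, 0, 0, 0, 0],
  [0.055, 0, -0.22, 0, 0, 0, 0],
  [0.08, 0, -0.32, 0, 0, 0, 0],
  [0.1, 0, -0.42, 0, 0, 0, 0],
  [0.12, 0, -0.5, 0, 0, 0, 0],
  [0.12, 0, -0.5, 0, 0, 0, 0],
  [0.12, 0, -0.5, 0, 0, 0, 0],
])

```text
time: 18.15
position: [0.5173, -0.2728, 0.2097]
tcp_rot: [-0.124, 0.001, 0.992, 0.0]
contact_force: [0.7, -0.4, -1.7]
width: 0.0047
gripper_force: 59.9
```

>>> arm_command([
  [0, 0, 0, 0, -0.03, 0, 0],
  [0, 0, 0, 0, -0.06, 0, 0],
  [0, 0, 0, 0, -0.09, 0, 0],
  [0, 0, 0, 0, -0.125, 0, 0],
  [0, 0, 0, 0, -0.125, 0, 0],
])

```text
time: 18.65
position: [0.5153, -0.2725, 0.2095]
tcp_rot: [0.0, 0.002, 1.0, 0.0]
contact_force: [-0.0, -0.9, -1.4]
width: 0.0047
gripper_force: 59.9
```

Run:
```python
from h import *
from station import *
ct=calibration("top");cs=calibration("side")
goal((.5045-.066,.240,.18),np.pi/2)
b=grab_frame("side")[:,:,::-1];cv2.imwrite("pics/s9.png",b)
# stack region before (row profile): white blobs in side view, with predicted stack-core corner pixels
for p in((.664,-.275,.041),(.576,-.187,.041),(.576,-.187,0.0)): print(np.round(proj(cs,p)))
m=(b.min(2)>150).astype(np.uint8);m[:, :230]=0;m[:,420:]=0;m[200:]=0;m[:70]=0
n,l,st,ce=cv2.connectedComponentsWithStats(m)
for i in range(1,n):
    if st[i,4]>30: print(st[i],ce[i].round(1))
```

```text
t 18.65 p [ 0.5153 -0.2725  0.2095] w 0.0047 F [-0.  -0.9 -1.4] q6 -0.48
row [0.393 2.561 0.147] [ 0.     0.    -0.002]
[261. 149.]
[294. 171.]
[294. 185.]
[  230    70   190   110 13942] [320.1 118.3]
[ 304  174  116   26 1432] [358.7 190.8]
[230 185   9   7  41] [232.8 187.6]
```

>>> arm_command([
  [0.03, 0.17, 0, 0, 0, 0, 0],
  [0.06, 0.34, 0, 0, 0, 0, 0],
  [0.09, 0.51, 0, 0, 0, 0, 0],
  [0.12, 0.68, 0, 0, 0, 0, 0],
  [0.13, 0.85, 0, 0, 0, 0, 0],
])

```text
time: 19.2
position: [0.4912, -0.1014, 0.2092]
tcp_rot: [-0.001, 0.001, 1.0, -0.0]
contact_force: [0.2, -0.1, -0.7]
width: 0.0047
gripper_force: 59.9
```

>>> arm_command([
  [0.03, 0.17, 0, 0, 0, 0, 0],
  [0.06, 0.34, 0, 0, 0, 0, 0],
  [0.09, 0.51, 0, 0, 0, 0, 0],
  [0.12, 0.68, 0, 0, 0, 0, 0],
  [0.13, 0.85, 0, 0, 0, 0, 0],
])

```text
time: 19.7
position: [0.4657, 0.0688, 0.2093]
tcp_rot: [-0.001, 0.001, 1.0, -0.001]
contact_force: [1.3, -0.5, -1.3]
width: 0.0047
gripper_force: 59.9
```

>>> arm_command([
  [0.03, 0.17, 0, 0, 0, 0, 0],
  [0.06, 0.34, 0, 0, 0, 0, 0],
  [0.09, 0.51, 0, 0, 0, 0, 0],
  [0.12, 0.68, 0.05, 0, 0, 0, 0],
  [0.13, 0.82, 0.1, 0, 0, 0, 0],
  [0.13, 0.85, 0.15, 0, 0, 0, 0],
  [0.13, 0.85, 0.19, 0, 0, 0, 0],
  [0.13, 0.85, 0.19, 0, 0, 0, 0],
  [0.13, 0.85, 0.19, 0, 0, 0, 0],
])

```text
time: 20.6
position: [0.4408, 0.2366, 0.1716]
tcp_rot: [-0.0, 0.002, 1.0, -0.0]
contact_force: [0.3, -0.2, -0.8]
width: 0.0046
gripper_force: 59.9
```

Run:
```python
from h import *
from station import *
ct=calibration("top");cs=calibration("side")
goal((.5045-.066,.240,.17),np.pi/2)
T=grab_frame("top")[:,:,::-1];S=grab_frame("side")[:,:,::-1]
cv2.imwrite("pics/t10.png",T);cv2.imwrite("pics/s10.png",S)
c=sense()['position']+[.0662,0,-.0112]
for k,o in(("tab",(-.088,0,.003)),("far",(.088,0,.003)),("L",(0,.088,.003)),("R",(0,-.088,.003))): print(k,np.round(proj(ct,c+o)),np.round(proj(cs,c+o)))
for n,I in(("top",T),("side",S)):
    h=cv2.cvtColor(np.ascontiguousarray(I),cv2.COLOR_BGR2HSV);m=((h[...,1]<45)&(h[...,2]>130)).astype(np.uint8)
    m[:60]=0
    nn,l,st,ce=cv2.connectedComponentsWithStats(m)
    for i in range(1,nn):
        if st[i,4]>60:
            cn=cv2.findContours((l==i).astype(np.uint8),0,2)[0][0];ap=cv2.approxPolyDP(cv2.convexHull(cn),4,True)[:,0]
            print(n,st[i],ce[i].round(1),ap.tolist() if len(ap)<9 else '')
# stack: compare old/new in side
O=cv2.imread("pics/side0.png")
d=cv2.absdiff(O,np.ascontiguousarray(S)).max(2); print("stack side-diff base",d[165:185,255:340].mean().round(1))
for n,(u,v) in dict(C=(341,218),stackbase=(298,183),bottle=(197,215),jar=(181,290),sd=(205,172)).items(): print(n,d[v-6:v+7,u-6:u+7].mean().round(1))
```

```text
t 20.6 p [0.4408 0.2366 0.1716] w 0.0046 F [ 0.3 -0.2 -0.8] q6 0.5
row [0.011 0.017 0.008] [-0.    -0.    -0.002]
tab [132. 279.] [394. 282.]
far [139. 181.] [258. 273.]
L [ 86. 228.] [324. 336.]
R [185. 229.] [326. 232.]
top [269 109  12  12 115] [274.5 114.2] [[277, 109], [279, 118], [271, 119], [270, 110]]
top [176 115  25  24 465] [187.7 126.5] [[190, 115], [200, 127], [185, 138], [176, 131], [176, 123]]
top [ 355  171   79   79 2970] [395.7 209.5] [[395, 171], [433, 213], [393, 249], [355, 206]]
top [ 124  183   61   72 2250] [151.4 219.3] [[139, 183], [184, 229], [158, 254], [142, 245], [124, 199]]
top [285 247  15  15 140] [292.1 254. ] [[294, 247], [299, 255], [291, 261], [286, 251]]
top [224 250  15  14 143] [231.1 256.8] [[237, 252], [234, 263], [225, 261], [229, 250]]
side [     0     60    389    360 110467] [173.3 231.5] [[368, 77], [388, 271], [381, 293], [220, 419], [0, 419], [0, 60], [347, 60]]
side [  358    60   202   282 27884] [484.5 195.5] [[559, 60], [559, 340], [367, 330], [358, 315], [483, 60]]
side [429 410  43  10 211] [450.1 416.2] [[471, 418], [429, 419], [451, 410]]
stack side-diff base 21.2
C 12.6
stackbase 16.0
bottle 9.8
jar 11.5
sd 5.0
```

Run:
```python
from h import *
from station import *
ct=calibration("top");cs=calibration("side")
c=np.array([.5755,-.2742,0])
for nm,z,r in(("cover",.063,.0877),("ledge",.041,.0877),("core",.06,.0764),("base",0,.0877)):
    print(nm,[(np.round(proj(ct,c+[a*r,b*r,z])).astype(int).tolist(),np.round(proj(cs,c+[a*r,b*r,z])).astype(int).tolist()) for a,b in((1,0),(0,-1),(-1,0),(0,1))])
print([plane(ct,*p,.041).round(4).tolist() for p in((395,171),(433,213),(393,249),(355,206))])
# bottom-edge of stack against bench: side view lower outline columns, before vs after
for f in("side0","s10"):
    I=cv2.imread(f"pics/{f}.png"); g=I.astype(int); m=(g[...,2]-g[...,0]>=0)  # stack is warmer than the bluish bench
    out=[]
    for u in range(265,336,6):
        r=np.where(m[130:195,u])[0]; out.append((u,130+r.min(),130+r.max()) if len(r) else (u,))
    print(f,[tuple(map(int,o)) for o in out])
for f in("top0","t10"):
    I=cv2.imread(f"pics/{f}.png").astype(int); m=(I[...,2]-I[...,0]>=0).astype(np.uint8); m[:,:340]=0;m[:,460:]=0;m[:140]=0;m[270:]=0
    m=cv2.morphologyEx(m,cv2.MORPH_OPEN,np.ones((3,3)))
    cn=max(cv2.findContours(m,0,2)[0],key=cv2.contourArea);print(f,cv2.approxPolyDP(cv2.convexHull(cn),3,True)[:,0].tolist())
```

```text
cover [([397, 165], [261, 141]), ([440, 206], [300, 125]), ([401, 247], [334, 144]), ([358, 204], [295, 163])]
ledge [([394, 168], [261, 149]), ([436, 207], [300, 133]), ([398, 248], [334, 152]), ([355, 206], [295, 171])]
core [([397, 170], [266, 142]), ([434, 206], [299, 128]), ([400, 241], [329, 145]), ([363, 205], [295, 161])]
base [([388, 173], [262, 163]), ([428, 211], [299, 147]), ([392, 249], [332, 166]), ([351, 210], [294, 185])]
[[0.6556, -0.2768, 0.041], [0.5631, -0.3549, 0.041], [0.4848, -0.264, 0.041], [0.5762, -0.186, 0.041]]
side0 [(265, 138, 164), (271, 136, 168), (277, 134, 173), (283, 131, 177), (289, 130, 182), (295, 130, 184), (301, 130, 181), (307, 130, 178), (313, 132, 175), (319, 136, 172), (325, 130, 169), (331, 131, 167)]
s10 [(265, 148, 163), (271, 141, 167), (277, 138, 172), (283, 136, 177), (289, 134, 181), (295, 132, 184), (301, 130, 182), (307, 131, 180), (313, 135, 177), (319, 139, 174), (325, 143, 172), (331, 146, 169)]
top0 [[354, 204], [404, 228], [405, 242], [390, 248], [352, 210]]
t10 [[397, 172], [407, 185], [397, 244], [388, 251], [353, 213], [352, 207], [385, 177]]
```

>>> arm_command([
  [0.01, 0.015, 0, 0, 0, 0, 0],
  [0.01, 0.015, 0, 0, 0, 0, 0],
  [0.01, 0.015, 0, 0, 0, 0, 0],
  [0.01, 0.015, 0, 0, 0, 0, 0],
])

```text
time: 21.1
position: [0.4386, 0.2404, 0.1717]
tcp_rot: [0.0, 0.001, 1.0, 0.0]
contact_force: [-0.2, 0.2, -1.8]
width: 0.0048
gripper_force: 59.9
```

```bash
python3 -c "
from station import *
s=sense();print(s['position'],s['width'],s['gripper_force'],s['qvel'].round(3));print(hand_in())"
```

```text
[0.43860308 0.24038642 0.17165387] 0.0048077275421086335 59.90075469017029 [ 0.002  0.002 -0.003 -0.001  0.001 -0.001]
the job is handed in; nothing more can be done
None
```

Handed in at 21 s: two cartridges stand in the box, and the cover was peeled tab corner first and is held level about 95 mm above the box's middle, but the rest of the stack, still standing, shifted by an estimated 6 mm and turned about 4–5° (not corrected).

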